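# Open the sprung-lid case of piston pins

### The arm

A 7-joint arm with a two-finger parallel gripper is mounted at the origin on the work surface. World frame = base frame: x ahead of the robot, y to its left, z up, the work surface at z = 0. Lengths are in m, angles in rad, forces in N, time in s.
With the tool pointing down it reaches from about 0.425 to 0.95 m from the base axis. Payload 16.7 kg.
Tool frame: the origin (TCP) lies on the centre line of the jaws, within the pads' length; the fingertips stand 8 mm ahead of it and the grasp point (between the pads) lies 11 mm behind it; z points along the fingers, y is the direction in which the jaws open and shut (so a half turn about z gives the same grasp; the last joint's range is limited). The gripper opens to 94 mm and grips with 3 to 60 N. Pads are 16 mm wide; open, the fingers measure 119 mm over their backs; the gripper's body (75 mm by 177 mm) begins 78 mm behind the grasp point.
Start: joints at [1.058, 0.426, 0.074, 1.606, -0.034, 1.111, -0.067], TCP at [0.24, -0.631, 0.187] pointing down, gripper open.
Joint ranges: [-2.85, 2.85], [-0.5, 2.14], [-1.23, 1.37], [0.21, 2.46], [-1.02, 4.16], [0.16, 2.05], [-2.73, 2.73]. Speed limits (rad/s): [1.89, 1.89, 2.39, 2.39, 3.01, 3.01, 3.01].

### API

Orientations are given as a unit quaternion [w, x, y, z].
In Python, from station import ctrl, jaws, inverse_kinematics, get_image, workorder, readout gives the robot as it stands. Calls block until the motion is done:
- ctrl.move_to(position, orientation): joint-space move of the TCP to a pose.
- ctrl.line_to(position, rot=None, feed=0.15, threshold=None): straight line of the TCP; rot=None keeps the orientation; feed is the mean speed in m/s. With threshold (N) it stops when the force on the tool has changed by that much, and returns True; else False.
- ctrl.movej(angles): joint-space move.
- jaws.grip(opening, strength=None): opening from 0.0 (shut) to 1.0 (fully open); strength is the grip in N (None keeps the last); returns when the fingers have stopped.
- ctrl.pause(seconds).
- inverse_kinematics(position, orientation): joint angles nearest the present ones, or None.
- get_image(name): name is "side" or "top" or "wrist"; returns a dict with "pixels" (384x512x3 uint8, red, green, blue), "fx", "fy", "cx", "cy" (pixels), "view" (4x4, takes a point from world to camera coordinates); the wrist camera has in their place "mount" (4x4, takes a point from camera to tool coordinates, whose origin is the TCP and whose axes are the flange's). Camera axes: x right, y down, z forward; pixel columns grow to the right and rows downward; lengths in m; the calibration is good to about 2 mm. A picture is of the moment at which its call begins: read the wrist's pose just before it. There is no depth.
A pose or a line that the arm cannot do raises ctrl.PlanningError and nothing moves.
- workorder.close_job(): hands the job in, once; it reports no verdict.
Readings, each from a call of its own:
- readout.read_clock(): time.
- readout.read_q(): joint angles.
- readout.read_joint_vel(): joint speeds.
- readout.read_joint_torque(): joint torques, N m.
- readout.read_eef_pos(): TCP position.
- readout.read_ee_rot(): TCP orientation.
- readout.read_wrist_force(): force on the tool from outside, world axes, zero at the start.
- readout.read_torque(): the same for the moment, N m.
- readout.read_finger_gap(): opening from 0.0 (shut) to 1.0 (fully open).
Only numpy, scipy, OpenCV 4.12 (cv2) and the standard library are available. Lean on these libraries where they do the work, as an engineer would, in place of code of your own. Each camera call takes 0.05 s, during which the arm holds its last target.

### The job

Open the green case of piston pins on the engine bench: press its yellow latch pad down from above until the catch lets go, then draw back and let the clear lid spring up fully open by itself, without touching the lid. Leave the grey case of piston rings shut and the loose piston where it stands.

Things in the scene. Friction and masses are not known exactly. Their poses are not given: they have to be found in the camera images.
- pins_pad (a point): Centre of the top of the GREEN case's yellow latch pad, 40 (x) x 64 (y) mm, 56 mm above the bench. x: level, towards the lid; z up. Case fixed, 213 x 160 mm, 58 high, pad end nearer the robot, steel piston pins inside. The pad sinks straight down on a spring: lid freed at about 5 mm, stop at 8 mm; 1.2 N rising to 3.5 N. Steel hook from 37 mm to +x, 7 mm above the pad; lid from 50 mm to +x.
- pins_lid (a joint): Clear lid of the green case, hinged on the edge away from the pad, 190 mm to +x of the pad's centre. 0 = shut, 1.75 rad = fully open, a little past upright. Once freed, its spring swings it up and back by itself in about 2 s and holds it there. Its front edge rises in an arc of 140 mm radius about the hinge, away from the pad.
- rings_lid (a joint): Lid of the GREY case, of the same build and size with the same yellow pad, holding dark stacks of piston rings; 0 = shut, positive = open. It stands beside the green case, to its left or its right, and must stay shut.
- piston: Loose aluminium piston standing crown down to the left (+y) of the cases, hollow skirt up with a pin across it: 85 mm diameter, 85 mm tall; origin at the centre of its underside, z up. Leave it alone. Also fixed to the bench: a grey finned cylinder head, 110 mm tall, to the right (-y) of the cases, and a valve on a wooden rest at the far edge.

How it is judged:
By the outcome, as a careful person would: the job done as asked, in the order asked, and still so for the second after the job is handed in, with the robot touching nothing.
It also fails if it takes over 32 s, if anything falls off the work surface, if the arm or the gripper's body presses on something with over 40 N, if the wrist force passes 120 N, or if a joint passes its speed limit or range.

## Working session

There is one attempt and no reset: what is moved stays moved. The work goes in short steps, each a Python script; the robot and the scene stay as the last script left them, time stands still between calls to the robot, and variables do not carry over. Pictures are saved under pics/ and viewed, and the job is handed in when it is done.

```bash
mkdir -p pics; python3 - <<'E'
from station import *
import cv2
for n in ("top","side"):
    d=get_image(n); cv2.imwrite(f"pics/{n}0.png",d["pixels"][:,:,::-1]); print(n,d["fx"],d["fy"],d["cx"],d["cy"],d["view"].tolist())
print(readout.read_clock(),readout.read_eef_pos(),readout.read_ee_rot(),readout.read_finger_gap())
E
```

```text
top 489.80164855725366 489.80164855725366 260.4894042338786 188.12720562118287 [[-0.01852631903243833, -0.999487068895267, -0.02612230109037561, 0.14708343490891684], [-0.9861114025536108, 0.022578845455771993, -0.16454329974701265, 0.6126576550144566], [0.16504871176976577, 0.022711117300394736, -0.9860238982368069, 1.1614822683471913], [0.0, 0.0, 0.0, 1.0]]
side 426.46246130029704 426.46246130029704 259.03146917614794 200.16634986876988 [[-0.9996479019475702, -0.01822983765917729, -0.019280693730781832, 0.61929741630155], [0.005142635676152995, 0.5797473487926583, -0.8147800714709373, 0.0027149552747581154], [0.026031239504152055, -0.814592342578055, -0.5794494714667311, 1.0731658769326715], [0.0, 0.0, 0.0, 1.0]]
0.1 [ 0.24001084 -0.63046256  0.18644604] [-5.58873918e-04  9.83506340e-01  1.80872738e-01 -1.41335247e-04] 0.9993245140881667
```

View pics/top0.png

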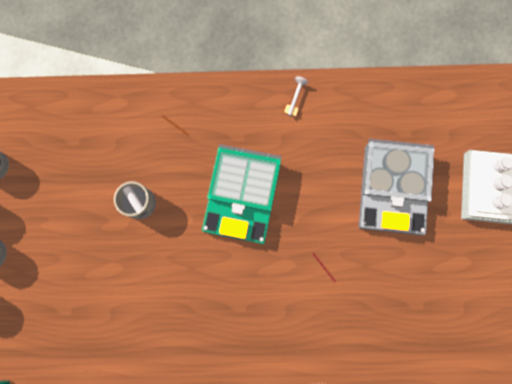

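View pics/side0.png

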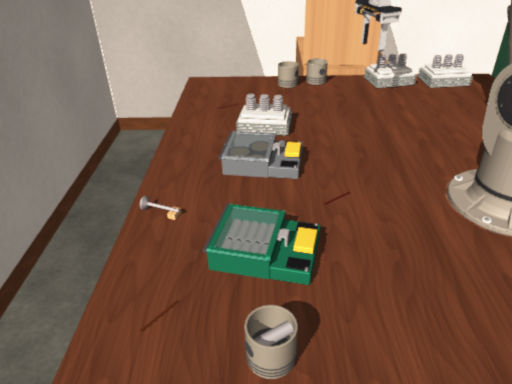

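The top view shows the green case's pad at about (233,228) and the grey case's at (395,221). The piston is at (133,199). In the side view the green pad is at about (306,240). Next I'll enlarge and measure.

```bash
cat > h.py <<'E'
import numpy as np,cv2
def ray(d,u,v,z):
    V=np.array(d["view"]);R=V[:3,:3];c=-R.T@V[:3,3]
    r=R.T@np.array([(u-d["cx"])/d["fx"],(v-d["cy"])/d["fy"],1]);return c+r*(z-c[2])/r[2]
E
python3 - <<'E'
from station import *
from h import *
out=[]
for n,(x,y) in (("top",(233,228)),("side",(306,240))):
    d=get_image(n);p=d["pixels"];hsv=cv2.cvtColor(p,cv2.COLOR_RGB2HSV)
    m=cv2.inRange(hsv,(22,150,110),(34,255,255));_,lab,st,ce=cv2.connectedComponentsWithStats(m)
    b=(lab==lab[y,x]).astype(np.uint8);print(n,st[lab[y,x]],ce[lab[y,x]])
    c,_=cv2.findContours(b,0,2);r=cv2.minAreaRect(c[0]);B=cv2.boxPoints(r)
    w=np.array([ray(d,u,v,.056) for u,v in B]);print(B.round(1).tolist());print(w.round(4).tolist(),"ctr",ray(d,*ce[lab[y,x]],.056),np.linalg.norm(np.diff(w,axis=0),axis=1))
    cr=p[y-90:y+40,x-60:x+80] if n=="top" else p[y-60:y+60,x-110:x+40]
    out.append(cv2.resize(cr,(560,520) if n=="top" else (600,480),interpolation=cv2.INTER_CUBIC)[:,:,::-1]); cv2.imwrite(f"pics/{n}_crop.png",out[-1])
E
```

```text
top [220 217  28  22 461] [233.46854664 227.69197397]
[[218.6999969482422, 233.6999969482422], [222.10000610351562, 216.60000610351562], [248.0, 221.8000030517578], [244.60000610351562, 238.89999389648438]]
[[0.5046, 0.2385, 0.056], [0.5463, 0.2299, 0.056], [0.5322, 0.1663, 0.056], [0.4907, 0.1752, 0.056]] ctr [0.51856375 0.20212131 0.056     ] [0.04262959 0.06510732 0.04249254]
side [293 228  24  26 460] [304.50217391 240.47826087]
[[292.6000061035156, 250.39999389648438], [296.70001220703125, 225.8000030517578], [317.0, 229.1999969482422], [312.8999938964844, 253.8000030517578]]
[[0.5465, 0.2433, 0.056], [0.5341, 0.1647, 0.056], [0.4916, 0.1764, 0.056], [0.5068, 0.2534, 0.056]] ctr [0.52060916 0.2130065  0.056     ] [0.07967124 0.044116   0.07853391]
```

View pics/top_crop.png

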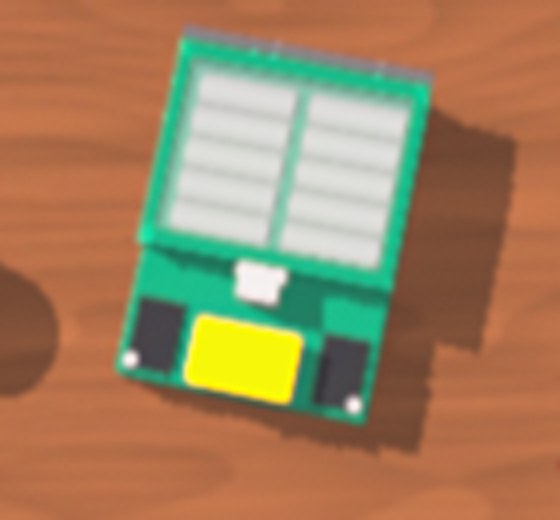

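View pics/side_crop.png

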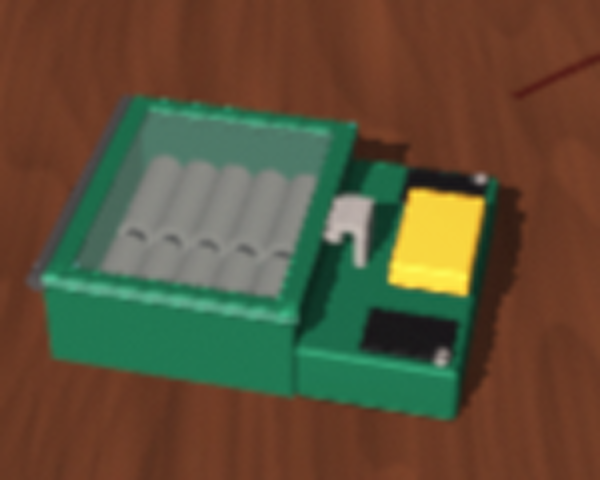

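The crops confirm the pad's outline. The case's yaw is about -0.21 rad and the pad centre is about (0.519, 0.202). I'll shut the jaws and hover above it.

```bash
python3 - <<'E'
from station import *
from h import *
print(np.round(get_image("wrist")["mount"],3).tolist())
for yaw in (-.209,-.209+np.pi):
    q=[0,np.cos(yaw/2),np.sin(yaw/2),0]
    for p in ([.5127,.2034,.20],[.5127,.2034,.055]):
        s=inverse_kinematics(p,q);print(yaw,p,None if s is None else np.round(s,2))
print(readout.read_clock(),readout.read_wrist_force())
E
```

```text
[[-0.001, -0.972, -0.237, 0.069], [1.0, -0.0, -0.001, 0.0], [0.001, -0.237, 0.972, -0.197], [0.0, 0.0, 0.0, 1.0]]
-0.209 [0.5127, 0.2034, 0.2] [ 0.19  0.31 -0.82  1.83  0.25  1.11 -2.5 ]
-0.209 [0.5127, 0.2034, 0.055] [ 0.01  0.45 -0.62  1.97  0.35  0.83 -2.59]
2.932592653589793 [0.5127, 0.2034, 0.2] [ 0.35  0.38 -1.05  1.82  0.36  1.15  0.55]
2.932592653589793 [0.5127, 0.2034, 0.055] [ 0.34  0.63 -1.09  1.95  0.68  0.98  0.28]
0.25 [-0.35894335  0.48978048 -0.50129844]
```

```bash
python3 - <<'E'
from station import *
from h import *
yaw=-.209+np.pi;q=[0,np.cos(yaw/2),np.sin(yaw/2),0]
print(jaws.grip(0.0,20))
ctrl.line_to([.24,-.6305,.26],feed=.15)
ctrl.move_to([.5127,.2034,.20],q)
print(readout.read_clock(),readout.read_eef_pos(),readout.read_finger_gap())
d=get_image("wrist");M=np.array(d["mount"])
cv2.imwrite("pics/w1.png",d["pixels"][:,:,::-1]);d=get_image("top");cv2.imwrite("pics/t1.png",d["pixels"][:,:,::-1])
E
```

```text
False
5.3833 [0.51305937 0.20267875 0.19991061] 0.006310526814254656
```

View pics/w1.png

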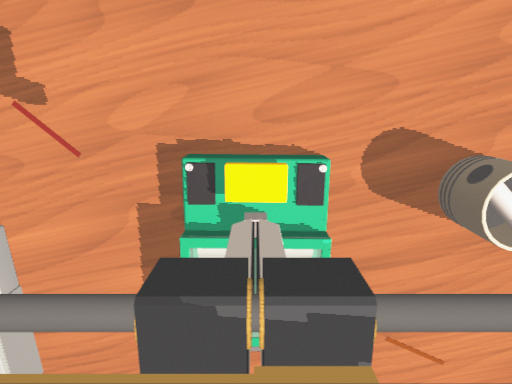

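View pics/t1.png

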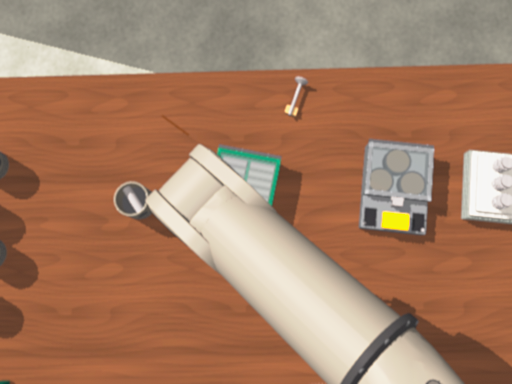

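The wrist view shows the yellow pad at about (224-288, 163-203), with its centre at (256,183), just ahead of the shut fingertips. I'll triangulate it as a check, then press.

```bash
python3 - <<'E'
from station import *
from h import *
from scipy.spatial.transform import Rotation as Ro
p=readout.read_eef_pos();q=readout.read_ee_rot();d=get_image("wrist")
T=np.eye(4);T[:3,:3]=Ro.from_quat(np.r_[q[1:],q[0]]).as_matrix();T[:3,3]=p
d["view"]=np.linalg.inv(T@np.array(d["mount"]))
for uv in ((256,183),(224,183),(288,183),(256,163),(256,203)): print(ray(d,*uv,.056).round(4))
E
```

```text
[0.5196 0.2026 0.056 ]
[0.5128 0.1709 0.056 ]
[0.5264 0.2343 0.056 ]
[0.4996 0.2069 0.056 ]
[0.5401 0.1982 0.056 ]
```

The wrist camera and the top camera agree to within 1 mm. I'll press 6 mm to the robot side of centre, to 7 mm depth, with a force guard.

```bash
python3 - <<'E'
from station import *
from h import *
x,y=.5133,.2037
ctrl.line_to([x,y,.075],feed=.12)
f0=np.array(readout.read_wrist_force());print(readout.read_eef_pos(),f0)
for z in (.0625,.0595,.0575,.0568):
    s=ctrl.line_to([x,y,z],feed=.03,threshold=9)
    print(s,np.round(readout.read_eef_pos(),4),np.round(readout.read_wrist_force()-f0,2),readout.read_clock())
    if s: break
ctrl.line_to([x,y,.10],feed=.1)
ctrl.line_to([x-.08,y+.017,.16],feed=.15)
print(readout.read_clock(),np.round(readout.read_wrist_force()-f0,2))
for n in ("wrist","side"): cv2.imwrite(f"pics/{n}2.png",get_image(n)["pixels"][:,:,::-1])
E
```

```text
[0.51371466 0.203941   0.07566973] [-0.13961565 -0.11522265 -0.10710479]
False [0.5132 0.2038 0.0624] [-0.02 -0.58  0.54] 7.2917
False [0.5132 0.2036 0.0594] [ 0.8  -0.45  0.65] 7.5417
False [0.5132 0.2037 0.0574] [-0.07 -0.36 -0.45] 7.7917
False [0.5133 0.2037 0.0568] [1.35 0.2  0.08] 8.0417
9.45 [ 0.12 -0.22 -0.3 ]
```

View pics/side2.png

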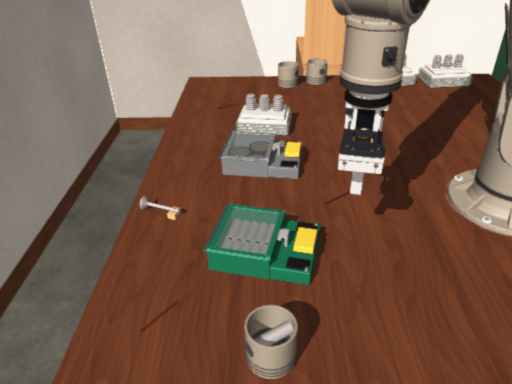

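View pics/wrist2.png

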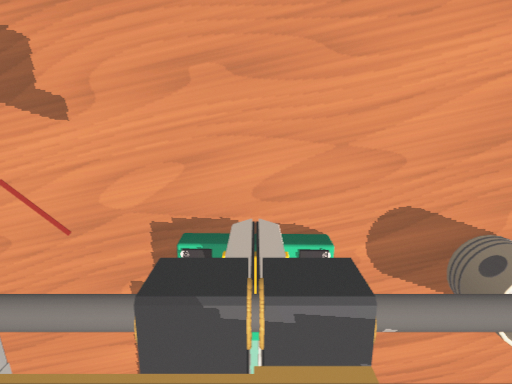

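The side view shows the lid still shut, and the press registered no force, so the shut fingertips sit higher than the nominal 8 mm. I'll press again, deeper, and stop on force.

```bash
python3 - <<'E'
from station import *
from h import *
x,y=.5133,.2037
ctrl.line_to([x,y,.075],feed=.15)
f0=np.mean([readout.read_wrist_force() for _ in range(5)],axis=0)
ctrl.line_to([x,y,.058],feed=.06,threshold=9)
for z in np.arange(.0555,.040,-.0025):
    s=ctrl.line_to([x,y,z],feed=.03,threshold=8)
    f=readout.read_wrist_force()-f0
    print(s,np.round(readout.read_eef_pos(),4),np.round(f,2),readout.read_clock())
    if s or f[2]>5.5: break
cv2.imwrite("pics/side3.png",get_image("side")["pixels"][:,:,::-1])
E
```

```text
False [0.5133 0.2037 0.0555] [-0.92 -0.   -0.09] 11.1667
False [0.5132 0.2037 0.0529] [-1.   -0.65  1.29] 11.4167
False [0.5132 0.2036 0.0503] [-0.71 -0.77  0.18] 11.6667
False [0.5132 0.2037 0.0478] [-0.07 -0.65  1.  ] 11.9167
False [0.5132 0.2037 0.0453] [ 0.17 -0.88  0.23] 12.1667
False [0.5132 0.2037 0.0429] [-0.59 -0.75  0.86] 12.4167
False [0.5132 0.2037 0.0404] [-0.47  0.21 -0.35] 12.6667
```

View pics/side3.png

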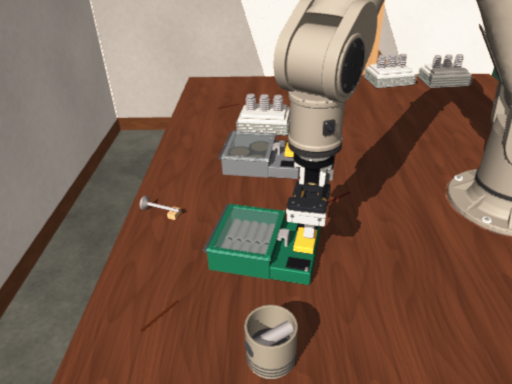

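```bash
python3 - <<'E'
from station import *
from h import *
d=get_image("side");V=np.array(d["view"])
for z in (.032,.040,.056,.066,.08,.13):
    c=V@[.5132,.2037,z,1];print(z,d["fx"]*c[0]/c[2]+d["cx"],d["fy"]*c[1]/c[2]+d["cy"])
p=d["pixels"][150:290,200:350];cv2.imwrite("pics/s4.png",cv2.resize(p,(640,597),interpolation=cv2.INTER_CUBIC)[:,:,::-1])
p=get_image("wrist")["pixels"][130:300,160:350];cv2.imwrite("pics/w4.png",cv2.resize(p,(640,572),interpolation=cv2.INTER_CUBIC)[:,:,::-1])
print(readout.read_finger_gap(),readout.read_clock(),readout.read_eef_pos())
E
```

```text
0.032 307.22930716052775 246.20269002696676
0.04 307.4049737307369 243.34294286706415
0.056 307.76180813911367 237.53389118070157
0.066 307.98863762972525 233.8412421423204
0.08 308.3112504744954 228.58929713376756
0.13 309.513989848801 209.00941630796203
0.0008856499976879649 12.8167 [0.51331481 0.20371984 0.04052248]
```

View pics/s4.png

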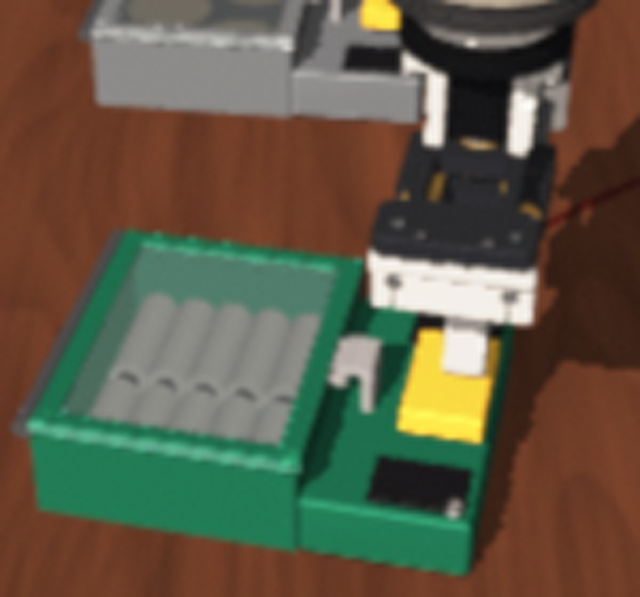

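View pics/w4.png

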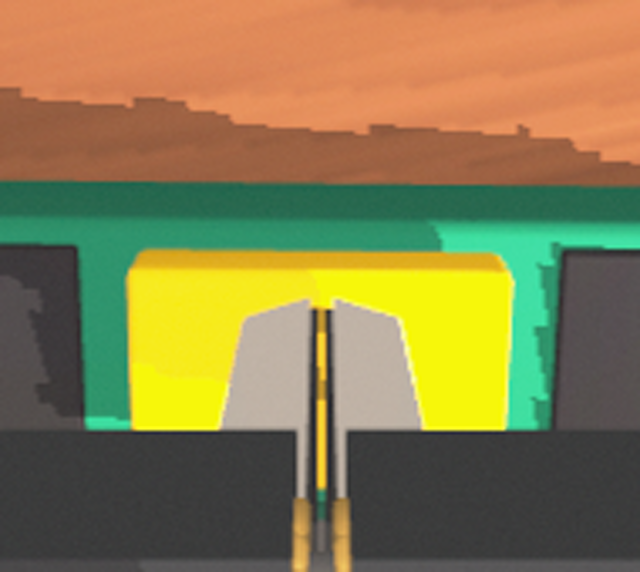

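Even with the TCP at z=0.040, the enlarged side view shows the shut fingertip still just above the pad, at about row 237. So the real tip is about 20 mm behind its nominal place, and the pad is untouched. I'll keep going down in small steps with averaged force.

```bash
python3 - <<'E'
from station import *
from h import *
x,y=.5133,.2037
def F(): return np.mean([readout.read_wrist_force() for _ in range(10)],axis=0)
f0=F();print(f0,readout.read_clock())
for z in np.arange(.0385,.021,-.002):
    s=ctrl.line_to([x,y,z],feed=.03,threshold=8)
    f=F()-f0
    print(s,np.round(readout.read_eef_pos(),4)[2],np.round(f,2),readout.read_clock())
    if s or f[2]>2.2: break
cv2.imwrite("pics/side5.png",cv2.resize(get_image("side")["pixels"][150:290,200:350],(640,597))[:,:,::-1])
E
```

```text
[ 0.55490963  0.4777061  -0.27634174] 12.8167
False 0.0384 [-0.28  0.23 -0.34] 13.0667
False 0.0365 [-0.45 -0.66  0.51] 13.3167
False 0.0345 [0.   0.11 1.15] 13.5667
False 0.0324 [-0.23 -1.43  1.65] 13.8167
False 0.0304 [-0.51 -0.03  4.33] 14.0667
```

View pics/side5.png

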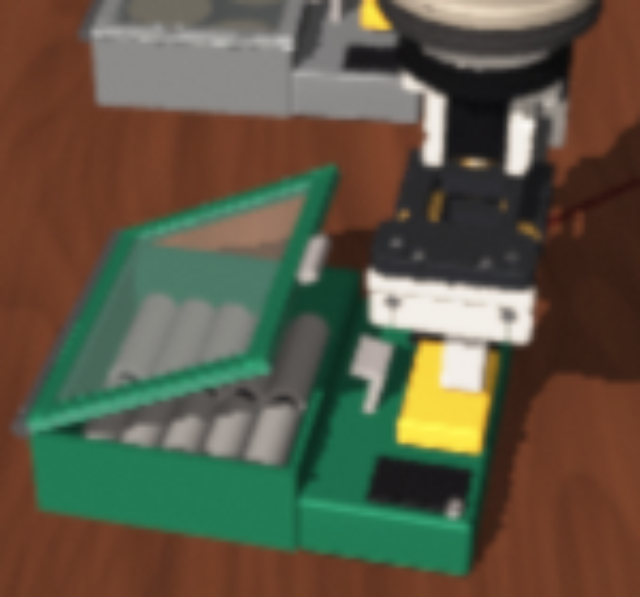

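The catch has let go and the lid is rising clear of the gripper. Next I'll draw up and back.

```bash
python3 - <<'E'
from station import *
from h import *
x,y=.5133,.2037
ctrl.line_to([x-.006,y+.0013,.055],feed=.06)
ctrl.line_to([x-.07,y+.015,.14],feed=.12)
ctrl.pause(1.5)
print(readout.read_clock(),readout.read_wrist_force(),readout.read_eef_pos())
for n in ("side","top"): cv2.imwrite(f"pics/{n}6.png",get_image(n)["pixels"][:,:,::-1])
E
```

```text
17.2333 [-0.55215334  0.20671066  0.58105149] [0.44328128 0.21870307 0.14000444]
```

View pics/side6.png

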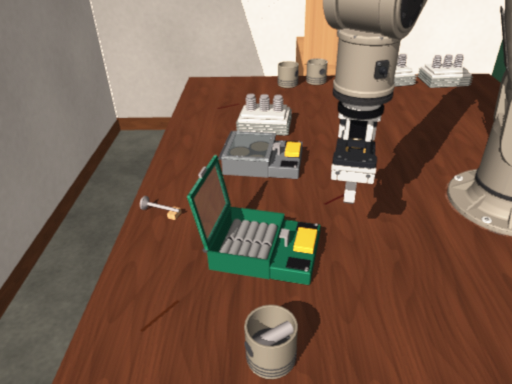

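View pics/top6.png

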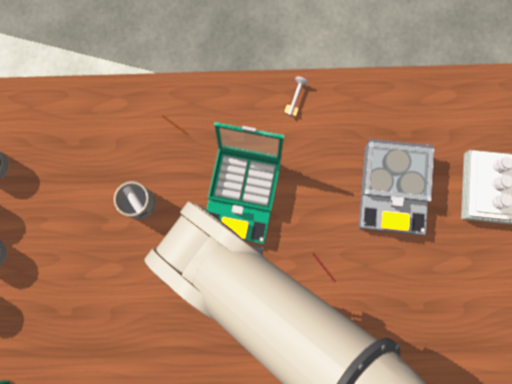

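Both views show the lid standing just past upright (side view, about (205,205)). The grey case is shut, the piston is at (133,199) as before, and the gripper is clear. I'll check that the lid has stopped moving, then hand in.

```bash
python3 - <<'E'
from station import *
from h import *
a=cv2.imread("pics/side6.png")[:,:,::-1].astype(int)
ctrl.pause(1.0)
p=get_image("side")["pixels"].astype(int)
print("diff px in lid region",(abs(p-a)[140:290,170:325].max(2)>25).sum(), readout.read_clock())
a0=cv2.imread("pics/side0.png")[:,:,::-1].astype(int)
print("piston region",(abs(p-a0)[300:384,235:310].max(2)>25).sum(),"grey",(abs(p-a0)[130:180,222:302].max(2)>25).sum())
workorder.close_job()
E
```

```text
diff px in lid region 15 18.3833
piston region 0 grey 10
the job is handed in; nothing more can be done
```

The green case is open and the job is handed in, at 18.4 s of the 32 s allowed. I pressed its yellow pad from above with the shut fingertips until the catch let go. I then drew up and back, and the lid sprang open by itself without the robot touching it.

- **First press missed:** it never reached the pad and left the lid shut. With the jaws shut, the fingertips sit about 20 mm behind their stated place. I went down again in small steps; the catch let go with the wrist force at about 4 N.
- **Lid:** the last pictures show it standing slightly past upright. Between two pictures about 1 s apart, 15 pixels in the lid region changed. I took that as image noise, so the lid looked settled. I judged the angle by eye and did not measure it.
- **Grey case and piston:** the grey case looks shut (10 pixels changed in its region since the start). No pixels changed around the piston.
- **Robot:** the gripper was clear of everything, with only sensor noise on the wrist force.

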